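Enrol a badge at the reader and show it to the camera

TASK

Enrol the tall badge: take it out of the rack, put its card end down into the slot of the badge reader until it is fully home, without forcing it, and leave it in there for about a second while you keep it upright. Then draw it out and hold it up in the air to the camera: the round disc on its front on the middle of the camera's line of sight, 20 cm from the lens, with that front facing the lens, square to the line of sight, and the card end down. Finish while still holding it there, motionless, and leave the two short badges in their rack and the eraser and memory stick where they lie.

Things in the scene. Friction and masses are not known exactly. Their poses are not given: they have to be found in the camera images.
- badge: The tall badge, 110 mm high, 40 to 85 g, loose in any slot of the rack. Blade 54 mm wide, 4 thick, up to 45 mm; above it a holder 60 wide, 10 thick: grip across the 10 mm, 80 to 110 mm up. Front: face with a steel disc of 24 mm, at the start away from the robot. May lean 4 degrees; the fingers square it. Origin: middle of the blade's lower edge; +z up the badge, +y across, +x out of the front.
- badge_disc (a point): Centre of the disc's outer surface on the tall badge: 62 mm above the lower edge, 6.5 mm in front of the badge's middle plane. Axes as the badge.
- short_badge_1: One of two short badges, 80 mm high in all (same card blade and width, holder only 35 mm high), loose, in another slot of the rack. To be left there. Origin: centre of its lower edge.
- short_badge_2: The other short badge, same shape, in the remaining slot. To be left there.
- rack: Wooden rack fixed to the desk, 55 (x) x 235 (y) x 35 mm high, left or right of the middle, turned up to 0.3 rad. Three slots in line at y = -74, 0, +74 mm, each 5.5 x 55.5 mm, 30 deep; a badge's lower edge stands 5 mm above the desk, its axes along the rack's. Origin: centre of the underside.
- reader: Badge reader fixed to the desk: black block 66 (x) x 90 mm (y), top at z = 60 mm, with an upright slot 7 (x) x 57 mm (y) in the middle of the top, mouth chamfered 3 mm, floor at z = 18 mm. Turned up to 0.4 rad. Fully home, the badge's lower edge is on the floor and its holder 3 mm above the top. Origin: centre of the underside.
- slot_floor (a point): Centre of the floor of the reader's slot, 18 mm above the desk, axes as the reader's. Either way round the card goes in.
- camera: Camera on a stand fixed to the desk: a long flat foot with a round disc of 56 mm at its front end, a post 225 mm behind that, and a head looking over the disc, 30 degrees down, lens 173 mm along +x at 300 mm height. Turned up to 0.3 rad. Origin: on the desk under the centre of the foot's disc; +x along the foot to the post, z up.
- view_point (a point): Point 200 mm in front of the lens on its line of sight, in free air 200 mm above the desk over the centre of the foot's disc. +x points to the lens (30 degrees up), +y level, +z up, leaning 30 degrees back from the lens. A badge held right has badge_disc here and its x, y, z along these.
- eraser: Eraser 22 x 55 x 12 mm, loose, lying between rack and reader. To be left alone.
- usb_stick: Black memory stick 18 x 55 x 9 mm, loose, lying between rack and reader. To be left alone.

How it is judged:
By the outcome, as a careful person would: the job done as asked, in the order asked, and still so for the second after the job is handed in, while the arm keeps its last pose, push and grip.
It also fails if it takes over 54 s, if anything falls off the work surface, if the arm or the gripper's body presses on something with over 40 N, if the wrist force passes 120 N, or if a joint passes its speed limit or range.

ROBOT

A 7-joint arm with a two-finger parallel gripper is mounted at the origin on a cart in front of the work surface, level with it; the furniture and walls round the work are solid. World frame = base frame: x ahead of the robot, y to its left, z up, the work surface at z = 0. Lengths are in m, angles in rad, forces in N, time in s.
With the tool pointing down it reaches from about 0.4 to 0.9 m from the base axis. Payload 5.6 kg.
Tool frame: the origin (TCP) lies midway between the tips of the shut fingers; the grasp point (between the pads) lies 19 mm behind it; z points along the fingers, y is the line along which they close (so a half turn about z gives the same grasp; the last joint's range is limited). The gripper opens to 92 mm and grips with 3 to 60 N. Pads are 20 mm wide; open, the fingers measure 128 mm over their backs; the gripper's body (75 mm by 189 mm) begins 69 mm behind the grasp point.
Start: joints at [-1.196, 0.468, -0.012, 1.603, 0.006, 1.071, -0.056], TCP at [0.264, 0.594, 0.215] pointing down, gripper open.
Joint ranges: [-2.53, 2.53], [-0.31, 2.02], [-1.57, 1.55], [0.28, 2.44], [-1.29, 4.43], [0.15, 1.84], [-2.92, 2.92]. Speed limits (rad/s): [2.57, 2.57, 3.14, 3.14, 3.14, 3.14, 3.14].

INTERFACE

Orientations are given as a 3x3 rotation matrix whose columns are the frame's x, y, z axes.
In Python, from station import env, effector, solver, viewer, workorder, search_frame, tip_of gives the robot as it stands. Calls block until the motion is done:
- env.reach(position, orientation): joint-space move of the TCP to a pose.
- env.movel(position, frame=None, rate=0.15): straight line of the TCP; frame=None keeps the orientation; rate is the mean speed in m/s.
- env.goto_joints(angles): joint-space move.
- effector.release() and effector.grasp(squeeze=None): open the fingers fully, or close them until they stop; squeeze is the grip in N (None keeps the last).
- env.pause(seconds).
- solver.inverse_kinematics(position, orientation): joint angles nearest the present ones, or None.
- env.sense(): the state.
- viewer.read_camera(name): name is "scene" or "side" or "wrist"; returns (picture, depth): 420x560x3 uint8, red, green, blue; 420x560 float32, m along the optical axis (not along the pixel's ray), 0 where there is no reading.
- viewer.camera_info(name): a dict with "intrinsics" (3x3 intrinsics, pixels), "eye" and "rotation" of the camera in the world; the wrist camera has in their place "T_tool_cam" (4x4, takes a point from camera to tool coordinates, whose origin is the TCP and whose axes are the flange's). Camera axes: x right, y up, looking along -z (the intrinsics and any distortion apply to the point x, -y, -z); pixel columns grow to the right and rows downward; lengths in m; the calibration is good to about 2 mm. A picture is of the moment at which its call begins: read the wrist's pose just before it. camera_info takes no time and is no camera call.
A pose or a line that the arm cannot do raises env.PlanningError and nothing moves.
- workorder.finish_job(): hands the job in; it is judged then, once.
Trained networks look in the newest picture that a camera, given by its name, has taken for a name from the list of things; names that differ only in an ending like _2 or _b are one class to them, and where a whole thing is asked for, a point or a joint stands for the part that bears it (a point fixed in the world has none). Each returns a list of dicts, best first, with "score" (0 to 1); they miss things now and then, are a little off and sometimes report something else, mostly with a low value. They report only what shows in the picture. A call takes as long as a camera call.
- search_frame(camera, name): "at" ([x, y, z] in m, in world coordinates, good to about 4 mm: the middle of the surface that is visible of it).
- tip_of(camera, name): "at" ([x, y, z] in m, in world coordinates, good to about 4 mm: a listed point, or the origin of a listed thing).
The state is a dict: "t": time; "joint_positions": joint angles; "joint_velocities": joint speeds; "tau": joint torques, N m; "ee_pos": TCP position; "tcp_rot": TCP orientation; "wrist_force": force on the tool from outside, world axes, zero at the start; "moment": the same for the moment, N m; "gripper_width": finger opening in m; "grasp_force": force on a finger pad.
Only numpy, scipy, OpenCV 4.12 (cv2) and the standard library are available. Lean on these libraries where they do the work, as an engineer would, in place of code of your own. Each camera call takes 0.05 s, during which the arm holds its last target. There are 200 camera calls.

## Working session

There is one attempt and no reset: what is moved stays moved. The work goes in short steps, each a Python script; the robot and the scene stay as the last script left them, time stands still between calls to the robot, and variables do not carry over. Pictures are saved under pics/ and viewed, at most 10 in all, crops included, and the job is handed in when it is done.

```bash
mkdir -p pics; ls
python3 - <<'E'
from station import env,viewer,search_frame,tip_of
import cv2,numpy as np
np.set_printoptions(precision=4,suppress=True)
for c in ("scene","side"):
    p,d=viewer.read_camera(c); cv2.imwrite(f"pics/{c}0.png",p[:,:,::-1])
    i=viewer.camera_info(c); print(c,i)
    for n in ("badge","badge_disc","short_badge_1","rack","reader","slot_floor","camera","view_point","eraser","usb_stick"):
        print(n,[(np.round(r["at"],3).tolist(),round(r["score"],2)) for r in tip_of(c,n)[:3]])
print(viewer.camera_info("wrist"),env.sense()["t"])
E
```

```text
pics
scene {'intrinsics': array([[428.3203,   0.    , 278.5429],
       [  0.    , 428.3203, 209.1208],
       [  0.    ,   0.    ,   1.    ]]), 'eye': array([1.0334, 0.3972, 0.812 ]), 'rotation': array([[-0.5994, -0.5947,  0.5358],
       [ 0.8002, -0.4281,  0.42  ],
       [-0.0204,  0.6805,  0.7325]])}
badge [([0.532, -0.278, 0.004], 0.97)]
badge_disc [([0.541, -0.276, 0.065], 0.82)]
short_badge_1 [([0.515, -0.133, 0.006], 0.73)]
rack [([0.524, -0.206, -0.004], 0.82), ([0.513, 0.202, 0.017], 0.28)]
reader [([0.511, 0.208, 0.001], 0.69)]
slot_floor [([0.511, 0.202, 0.018], 0.64)]
camera [([0.653, 0.021, -0.001], 0.91)]
view_point []
eraser [([0.476, 0.011, -0.001], 0.63)]
usb_stick [([0.548, 0.008, -0.005], 0.7)]
side {'intrinsics': array([[429.9677,   0.    , 284.3549],
       [  0.    , 429.9677, 214.1944],
       [  0.    ,   0.    ,   1.    ]]), 'eye': array([ 0.135 , -0.3431,  0.8903]), 'rotation': array([[ 0.6253,  0.6262, -0.4658],
       [-0.7804,  0.5078, -0.3649],
       [ 0.0081,  0.5916,  0.8062]])}
badge [([0.534, -0.28, 0.007], 0.57), ([0.519, 0.208, -0.002], 0.4)]
badge_disc [([0.542, -0.277, 0.07], 0.88)]
short_badge_1 [([0.523, -0.204, 0.005], 0.62), ([0.513, -0.127, 0.006], 0.61)]
rack [([0.527, -0.209, 0.0], 0.6)]
reader [([0.518, 0.209, -0.006], 0.98)]
slot_floor [([0.514, 0.202, 0.02], 0.56), ([0.521, -0.206, 0.006], 0.39)]
camera [([0.647, 0.022, 0.002], 0.56)]
view_point [([0.651, 0.013, 0.202], 0.78)]
eraser [([0.478, 0.007, -0.001], 0.67)]
usb_stick [([0.541, 0.005, 0.001], 0.45)]
{'intrinsics': array([[295.2117,   0.    , 279.9009],
       [  0.    , 295.2117, 206.998 ],
       [  0.    ,   0.    ,   1.    ]]), 'T_tool_cam': array([[-0.0002,  0.9594,  0.2822,  0.0799],
       [ 1.    ,  0.0001,  0.0007,  0.    ],
       [ 0.0006,  0.2822, -0.9594, -0.1706],
       [ 0.    ,  0.    ,  0.    ,  1.    ]])} 1.1
```

View pics/scene0.png

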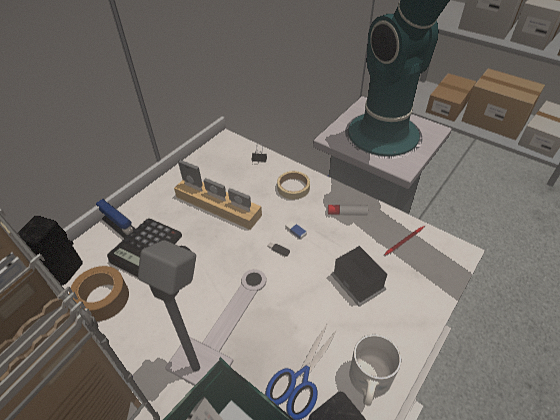

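View pics/side0.png

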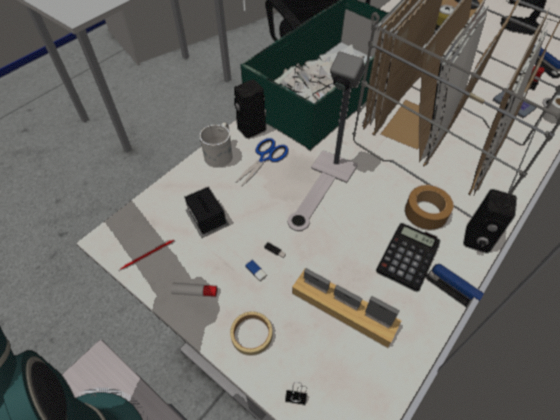

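```bash
cat > h.py <<'E'
from station import env,effector,solver,viewer,workorder,search_frame,tip_of
import cv2,numpy as np
np.set_printoptions(precision=4,suppress=True)
def Rz(a): c,s=np.cos(a),np.sin(a); return np.array([[c,-s,0],[s,c,0],[0,0,1.]])
def view_R(yaw):
    c,s=np.cos(np.pi/6),.5
    return Rz(yaw)@np.array([[c,0,-s],[0,1,0],[s,0,c]])
def tool_R(Rb,sg):           # badge axes -> tool: z=-bz, y=sg*bx
    z=-Rb[:,2]; y=sg*Rb[:,0]; return np.column_stack([np.cross(y,z),y,z])
def cloud(cam):
    s=env.sense(); p,d=viewer.read_camera(cam); i=viewer.camera_info(cam); K=i["intrinsics"]
    v,u=np.mgrid[:d.shape[0],:d.shape[1]]
    P=np.stack([(u-K[0,2])/K[0,0]*d,-(v-K[1,2])/K[1,1]*d,-d],-1)
    if cam=="wrist":
        T=i["T_tool_cam"]; P=P@T[:3,:3].T+T[:3,3]; P=P@np.array(s["tcp_rot"]).T+s["ee_pos"]
    else: P=P@i["rotation"].T+i["eye"]
    P[d==0]=np.nan
    return p,P
def rect(P,zlo,zhi,c,r):
    m=(P[...,2]>zlo)&(P[...,2]<zhi)&(np.hypot(P[...,0]-c[0],P[...,1]-c[1])<r)
    q=P[m]; (x,y),(w,h),a=cv2.minAreaRect((q[:,:2]*1000).astype(np.float32))
    if w>h: a+=90                       # direction of short side
    a=(a+90)%180-90
    return np.array([x,y])/1000,sorted((w,h)),np.radians(a),np.median(q[:,2]),len(q)
E
python3 - <<'E'
from h import *
J0=env.sense()["joint_positions"]; print(env.sense()["tcp_rot"])
for sg in (1,-1):
    for n,p,R in (("reader",[.512,.205,.25],np.eye(3)),("reader-in",[.512,.205,.096],Rz(.2)),("reader-in",[.512,.205,.096],Rz(-.2)),("rack",[.525,-.279,.083],Rz(.127)),("view",np.array([.65,.02,.2])+view_R(0)@[-.0065,0,.016],view_R(0))):
        print(sg,n,solver.inverse_kinematics(np.array(p),tool_R(R,sg)))
# post/head of camera from fixed cams
for c in ("scene","side"):
    p,P=cloud(c)
    for lo,hi in ((.08,.2),(.25,.36)):
        m=(P[...,2]>lo)&(P[...,2]<hi)&(abs(P[...,0]-.86)<.1)&(abs(P[...,1]-.02)<.12)
        q=P[m]; print(c,lo,len(q),q.mean(0),q.min(0),q.max(0))
    if c=="side":print(rect(P,.055,.066,(.512,.205),.09),rect(P,.03,.04,(.525,-.207),.14))
E
```

```text
[[-0.914   0.4058  0.    ]
 [ 0.4058  0.914   0.    ]
 [-0.      0.     -1.    ]]
1 reader [-0.7703  0.2681  0.3964  1.8305 -0.1171  1.0658 -0.3298]
1 reader-in [-0.7038  0.468   0.33    1.9562 -0.2159  0.751  -0.0482]
1 reader-in [-0.7667  0.477   0.4107  1.9603 -0.2702  0.7572 -0.3989]
1 rack [-0.2322  0.7217  0.9313  1.8828 -0.7291  0.9202  1.1808]
1 view [-0.6127  0.2457  0.5766  2.102  -0.2907  0.3197  0.1669]
-1 reader [-0.3053  0.2756 -0.1638  1.8002  0.0506  1.0699  2.6543]
-1 reader-in [-0.1931  0.4843 -0.3118  1.9215  0.2074  0.7667  2.7202]
-1 reader-in [-0.2624  0.4731 -0.2243  1.9262  0.1479  0.758   2.3711]
-1 rack [-0.412   1.0261  1.3362  1.8917 -1.0947  1.211  -1.6889]
-1 view [ 0.9007  0.6255 -1.312   2.0182  1.2349  0.7352  2.0563]
scene 0.08 345 [0.8736 0.0626 0.1439] [0.8633 0.0527 0.0803] [0.9594 0.14   0.2   ]
scene 0.25 2614 [0.8609 0.0626 0.3292] [ 0.81   -0.0935  0.2506] [0.9585 0.0888 0.36  ]
side 0.08 441 [0.8999 0.0952 0.1357] [0.8613 0.045  0.0802] [0.9598 0.14   0.1989]
side 0.25 1076 [0.842  0.0421 0.329 ] [ 0.8108 -0.1     0.2504] [0.96   0.0841 0.3585]
(array([0.5155, 0.205 ]), [67.27764892578125, 93.611572265625], np.float64(-0.3482728941842948), np.float64(0.06091080783010372), 797) (array([ 0.525 , -0.2059]), [58.123844146728516, 234.9453582763672], np.float64(0.1361513560230485), np.float64(0.03623511030636628), 1717)
```

Run:
```python
from h import *
def show(n,p): cv2.imwrite(f"pics/{n}.png",p[:,:,::-1])
env.reach(np.array([.5155,.205,.25]),tool_R(Rz(-.348),1))
env.pause(.3);p,P=cloud("wrist"); show("w_reader",p); np.save("Preader.npy",P)
print(rect(P,.055,.066,(.5155,.205),.075)); print(env.sense()["wrist_force"])
m=(P[...,2]<.055)&(np.hypot(P[...,0]-.5155,P[...,1]-.205)<.03); q=P[m]; print("slot",len(q)); 
if len(q)>20: print(q.mean(0),cv2.minAreaRect((q[:,:2]*1000).astype(np.float32)))
env.reach(np.array([.56,.02,.26]),tool_R(Rz(.17),1))
env.pause(.3);p,P=cloud("wrist"); show("w_foot",p); np.save("Pfoot.npy",P)
print([ (r["at"],r["score"]) for r in tip_of("wrist","camera")],[ (r["at"],r["score"]) for r in tip_of("wrist","view_point")])
env.reach(np.array([.53,-.27,.25]),tool_R(Rz(.136),1))
env.pause(.3);p,P=cloud("wrist"); show("w_rack",p); np.save("Prack.npy",P)
print(rect(P,.03,.04,(.525,-.206),.14),rect(P,.105,.122,(.533,-.279),.05))
print([ (r["at"],r["score"]) for r in tip_of("wrist","badge")],env.sense()["t"])
a=[cv2.imread(f"pics/w_{n}.png") for n in("reader","foot","rack")]
cv2.imwrite("pics/m.png",cv2.resize(np.vstack([np.hstack(a[:2]),np.hstack([a[2],a[2]*0])]),(800,600)))
```

```text
(array([0.5142, 0.2066]), [66.06473541259766, 89.65544128417969], np.float64(-0.3548600899825513), np.float64(0.06027187547750443), 3535)
[-0.0133 -0.6683  1.0569]
slot 220
[0.5117 0.1997 0.0217] ((512.9615478515625, 203.15985107421875), (51.21360778808594, 5.629512310028076), 70.13251495361328)
[([0.5376, -0.2806, 0.0677], 0.2)] []
(array([ 0.5247, -0.2047]), [54.659908294677734, 235.187744140625], np.float64(0.11927688492127711), np.float64(0.03535064705032717), 6765) (array([ 0.5332, -0.2774]), [9.825718879699707, 58.81483459472656], np.float64(0.13582247227318053), np.float64(0.11507689884326433), 496)
[([0.5341, -0.2776, 0.0069], 0.82)] 6.0583
```

View pics/m.png

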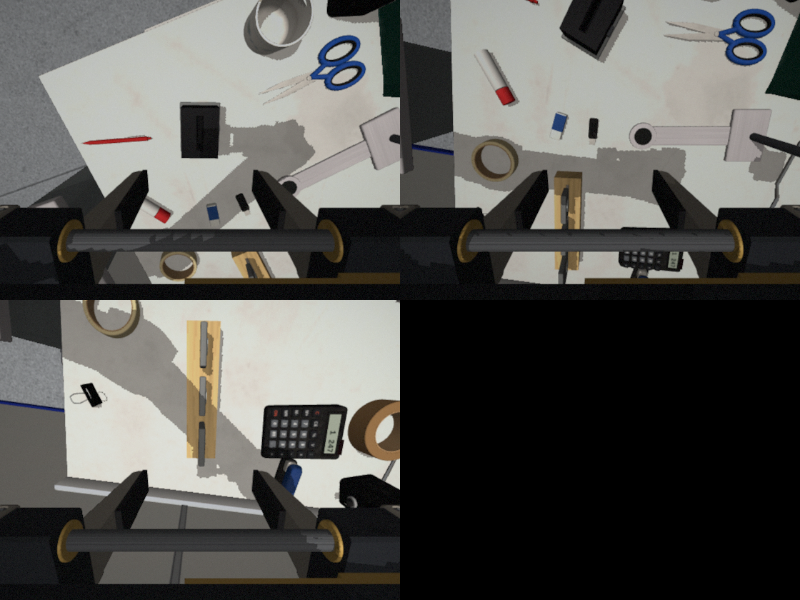

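Run:
```python
from h import *
R=tool_R(Rz(.125),1); c=np.array([.5335,-.2778])
effector.release()
env.reach(np.array([*c,.16]),R)
env.movel(np.array([*c,.084]),rate=.08)
effector.grasp(30); env.pause(.3)
s=env.sense(); print(s["gripper_width"],s["grasp_force"],s["wrist_force"],s["ee_pos"])
env.movel(np.array([*c,.25]),rate=.1); env.pause(.2)
s=env.sense(); print(s["gripper_width"],s["grasp_force"],s["wrist_force"],s["ee_pos"],s["t"])
p,P=cloud("scene"); cv2.imwrite("pics/grasp.png",cv2.resize(p[60:270,120:400,::-1],None,fx=2,fy=2))
for n in ("badge","badge_disc"):print(n,[(r["at"],r["score"]) for r in tip_of("scene",n)])
P=np.load("Pfoot.npy"); p=cv2.imread("pics/w_foot.png")
cv2.imwrite("pics/footcrop.png",cv2.resize(p[120:270,290:560],None,fx=2.9,fy=2.9))
g=cv2.cvtColor(p,cv2.COLOR_BGR2GRAY)
m=(g<90)&(np.hypot(P[...,0]-.65,P[...,1]-.02)<.025)
q=P[m]; print("disc",len(q),q.mean(0),cv2.minEnclosingCircle((q[:,:2]*1000).astype(np.float32)))
m=(P[...,2]>.0035)&(P[...,2]<.02)&(P[...,0]>.61)&(P[...,0]<.93)&(abs(P[...,1]-.03)<.1)
q=P[m];print(len(q),np.percentile(q[:,2],[5,25,50,75,95]))
m=(P[...,0]>.69)&(P[...,0]<.79)&(abs(P[...,1]-.03)<.08); print(np.histogram(P[m][:,2],np.arange(-.004,.02,.002)))
```

```text
0.009718453838690976 29.998237788677216 [ 0.293  -0.2237 -0.1397] [ 0.5335 -0.2778  0.084 ]
0.010026084513138881 29.997747838497162 [-0.3195 -0.4749 -0.9968] [ 0.5334 -0.2777  0.2497] 11.3417
badge [([0.5314, -0.2801, 0.1684], 0.77)]
badge_disc [([0.5416, -0.2774, 0.2301], 0.64)]
disc 436 [0.6495 0.0172 0.009 ] ((649.5894775390625, 16.864988327026367), 17.653676986694336)
7493 [0.0054 0.0067 0.0089 0.0103 0.0115]
(array([  11, 1546, 3478,  183,  595, 1148,   41,    0,    0,    0,    0]), array([-0.004, -0.002,  0.   ,  0.002,  0.004,  0.006,  0.008,  0.01 ,
        0.012,  0.014,  0.016,  0.018]))
```

View pics/grasp.png

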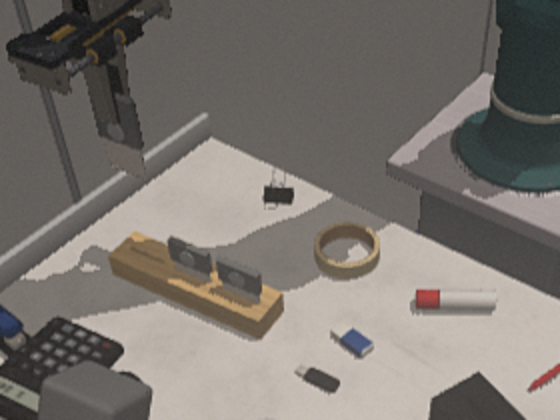

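View pics/footcrop.png

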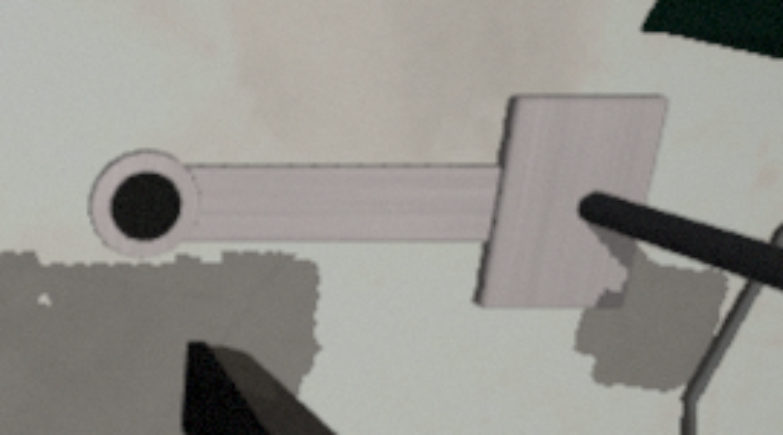

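Run:
```python
from h import *
P=np.load("Pfoot.npy")
m=(P[...,0]>.685)&(P[...,0]<.78)&(abs(P[...,1]-.03)<.05)&(P[...,2]>.004)&(P[...,2]<.012)
m=cv2.morphologyEx(m.astype(np.uint8),cv2.MORPH_OPEN,np.ones((3,3)))>0
q=P[m][:,:2]; l=cv2.fitLine((q*1000).astype(np.float32),cv2.DIST_HUBER,0,.01,.01).ravel()
print("strip yaw",np.arctan2(l[1],l[0]) if l[0]>0 else np.arctan2(-l[1],-l[0]),l, cv2.minAreaRect((q*1000).astype(np.float32)), "disc->strip", np.arctan2(q.mean(0)[1]-.0170,q.mean(0)[0]-.6495))
c=np.array([.5142,.2066]); R=tool_R(Rz(-.352),1)
env.reach(np.array([*c,.25]),R); env.movel(np.array([*c,.155]),rate=.1); env.pause(.5)
f0=env.sense()["wrist_force"]; print(f0)
p,_=cloud("scene"); cv2.imwrite("pics/pre.png",cv2.resize(p[170:330,270:430,::-1],None,fx=3.5,fy=3.5))
z=.139
while z>.112:
    env.movel(np.array([*c,z]),rate=.03); env.pause(.1)
    s=env.sense(); f=s["wrist_force"]-f0; print(round(z,4),s["ee_pos"],f,s["moment"])
    if np.linalg.norm(f)>5: break
    z-=.003
print(s["t"])
```

```text
strip yaw 0.23313007 [  0.9729   0.231  732.4172  32.7809] ((732.7505493164062, 32.40742492675781), (101.4019775390625, 38.378787994384766), 9.779714584350586) disc->strip 0.18711437717704266
[-0.2665 -0.925  -1.2765]
0.139 [0.5143 0.2067 0.1392] [0.0066 1.758  0.7484] [-0.0472  0.0813  0.0197]
0.136 [0.5142 0.2066 0.136 ] [0.2398 0.7288 0.2077] [-0.0226  0.0248  0.0154]
0.133 [0.5142 0.2066 0.1329] [ 0.722   0.3578 -0.396 ] [-0.06    0.0651  0.017 ]
0.13 [0.5142 0.2066 0.13  ] [-0.4342  0.8604  0.1194] [-0.0297  0.0586  0.0441]
0.127 [0.5142 0.2066 0.127 ] [0.6375 0.8651 1.2189] [-0.093   0.0463 -0.0301]
0.124 [0.5142 0.2066 0.1239] [-0.1555  0.8564  0.7834] [-0.0417  0.0777 -0.0025]
0.121 [0.5142 0.2066 0.121 ] [0.1567 0.6491 0.7099] [-0.0746  0.1142 -0.0129]
0.118 [0.5142 0.2066 0.1179] [0.41   1.6396 0.5468] [-0.0567  0.0612 -0.0155]
0.115 [0.5142 0.2066 0.115 ] [0.2034 0.7464 0.3492] [-0.0229  0.0303 -0.0228]
18.4917
```

View pics/pre.png

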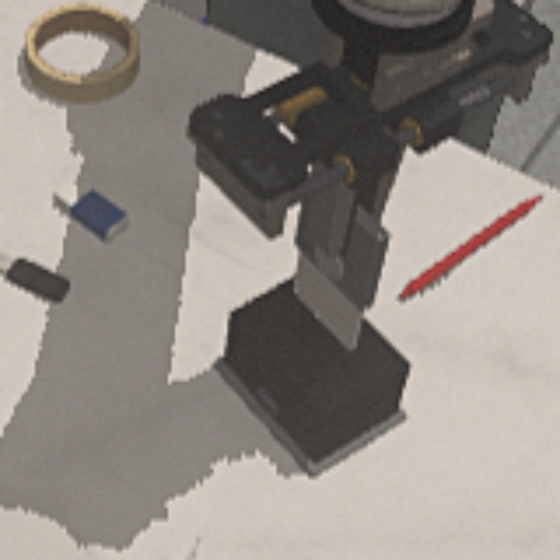

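Run:
```python
from h import *
c=np.array([.5142,.2066]); f0=np.array([-.1,-.1,-.8])
z=.112; 
def F(): 
    v=[]
    for _ in range(5): env.pause(.02); v.append(env.sense()["wrist_force"])
    return np.mean(v,0)
f0=F()
while z>.093:
    env.movel(np.array([*c,z]),rate=.03)
    f=F()-f0
    if z<.1: print(round(z,4),env.sense()["ee_pos"],f)
    if f[2]>3.5 or np.linalg.norm(f)>8: break
    z-=.003 if z>.1005 else .0007
env.pause(.1)
p,_=cloud("scene"); cv2.imwrite("pics/home.png",cv2.resize(p[170:330,270:430,::-1],None,fx=3.5,fy=3.5))
print([(r["at"],r["score"]) for r in tip_of("scene","badge_disc")], env.sense()["t"],env.sense()["gripper_width"])
```

```text
0.1 [0.5142 0.2066 0.0999] [ 0.0702  0.2237 -0.6238]
0.0993 [0.5142 0.2066 0.0993] [-0.1585  0.0321  0.0528]
0.0986 [0.5142 0.2066 0.0986] [0.6238 0.0585 0.0216]
0.0979 [0.5142 0.2066 0.0979] [-0.478  -0.2635 -0.2907]
0.0972 [0.5142 0.2066 0.0972] [-0.0657  0.4924 -0.3148]
0.0965 [0.5144 0.2067 0.0969] [-1.5885 -0.6161  5.3038]
[([0.5214, 0.2032, 0.079], 0.8)] 22.1083 0.01001492506299712
```

View pics/home.png

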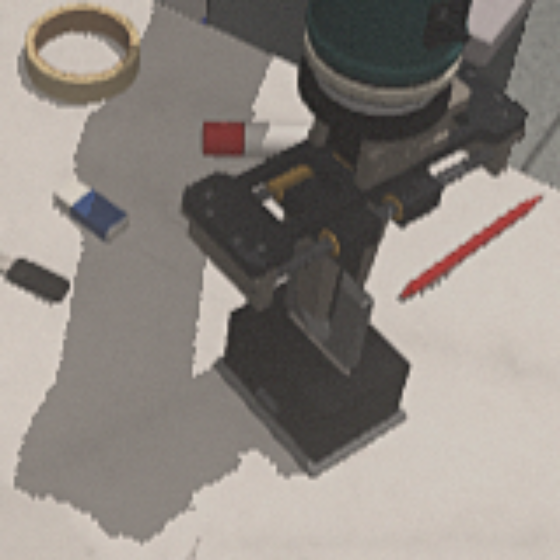

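Run:
```python
from h import *
env.pause(1.3)
s=env.sense(); print(s["wrist_force"],s["t"])
env.movel(np.array([.5142,.2066,.26]),rate=.1)
def disc(c,r=.027):
    p,P=cloud(c); g=cv2.cvtColor(p,cv2.COLOR_RGB2GRAY)
    m=(g<90)&(np.hypot(P[...,0]-.65,P[...,1]-.019)<r)&(P[...,2]<.03)
    q=P[m]; print(c,len(q),q.mean(0),cv2.minEnclosingCircle((q[:,:2]*1000).astype(np.float32)))
    return p,P
for c in("scene","side"): disc(c)
env.reach(np.array([.52,.06,.28]),tool_R(Rz(-.2),1)); env.pause(.3)
p,P=disc("wrist"); cv2.imwrite("pics/w2.png",p[:,:,::-1])
# foot strip: pixels on the 6-10mm plate, edges by y in foot frame
for yaw in (.15,.16,.17,.18,.19):
    Q=(P-[.6495,.0175,0])@Rz(yaw)
    o=[]
    for a in np.arange(.04,.12,.02):
        m=(abs(Q[...,0]-a)<.01)&(abs(Q[...,1])<.04)&(Q[...,2]>.0045)&(Q[...,2]<.014); y=Q[m][:,1]; o+=list(np.percentile(y,[3,97])*1000) if len(y)>9 else [0]
    print(yaw,np.round(o,1))
s=env.sense(); print(s["gripper_width"],s["t"])
```

```text
[-1.0902 -1.1585  5.3407] 23.4083
scene 159 [0.648  0.018  0.0082] ((650.9154052734375, 23.18109703063965), 22.604373931884766)
side 117 [0.651  0.0171 0.0101] ((650.3540649414062, 17.168800354003906), 17.123300552368164)
wrist 418 [0.6494 0.0167 0.009 ] ((649.2578735351562, 15.751189231872559), 18.59003257751465)
0.15 [-16.5  20.3 -16.   20.7 -15.6  21.2 -15.1  21.5]
0.16 [-16.9  19.8 -16.6  20.1 -16.4  20.5 -16.   20.4]
0.17 [-17.4  19.6 -17.   19.5 -17.1  19.7 -17.   19.4]
0.18 [-17.8  19.2 -17.8  18.9 -18.   18.9 -18.   18.5]
0.19 [-18.2  18.8 -18.4  18.3 -18.8  18.1 -19.1  17.5]
0.01009183908437531 26.2833
```

View pics/w2.png

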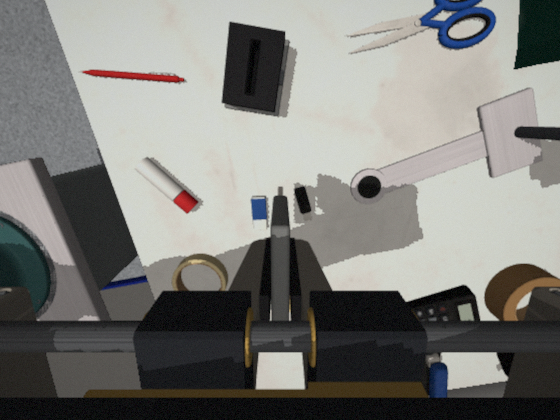

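```bash
cat > final.py <<'E'
from h import *
V=np.array([.6495,.0177,.2]); Rb=view_R(.170); R=tool_R(Rb,1)
T=V+Rb@np.array([-.0065,0,.079-.062])
E
python3 - <<'E'
from final import *
Tp=T-Rb[:,0]*.06
print(T,solver.inverse_kinematics(T,R),env.sense()["joint_positions"])
env.reach(Tp,R); env.movel(T,R,rate=.06); env.pause(.5)
s=env.sense(); print(s["ee_pos"]-T,s["tcp_rot"]-R,s["gripper_width"],s["grasp_force"],s["wrist_force"],s["t"])
a=[]
for c in("scene","side"):
    p,P=cloud(c); a.append(p[:,:,::-1])
    print(c,[(n,r["at"],r["score"]) for n in("badge_disc","badge","view_point","eraser","usb_stick") for r in tip_of(c,n)[:2]])
cv2.imwrite("pics/fin.png",np.hstack([cv2.resize(a[0][100:400,100:400],(400,400)),cv2.resize(a[1][0:300,150:450],(400,400))]))
E
```

```text
[0.6356 0.0153 0.2115] [-0.3805  0.2333  0.3854  2.089  -0.4776  0.3494  0.5527] [-0.6739  0.193   0.5705  1.8658 -0.1153  1.116  -0.2593]
[ 0. -0.  0.] [[ 0.0001 -0.      0.    ]
 [ 0.     -0.0001 -0.    ]
 [ 0.      0.      0.    ]] 0.009667930104869979 29.998068809509277 [-0.0764  0.4815 -1.3475] 28.875
scene [('badge', [0.6752, 0.0211, 0.1405], 0.86), ('badge', [0.511, 0.2091, 0.0036], 0.23), ('eraser', [0.4753, 0.0102, -0.0029], 0.59), ('usb_stick', [0.5486, 0.0077, -0.0017], 0.6)]
side [('badge_disc', [0.6501, 0.0146, 0.2017], 0.7), ('badge_disc', [0.5447, 0.0091, -0.001], 0.46), ('badge', [0.6736, 0.0204, 0.146], 0.48), ('view_point', [0.6495, 0.0156, 0.2032], 0.74), ('eraser', [0.4764, 0.0066, 0.0011], 0.7), ('usb_stick', [0.5434, 0.007, -0.0015], 0.48)]
```

View pics/fin.png

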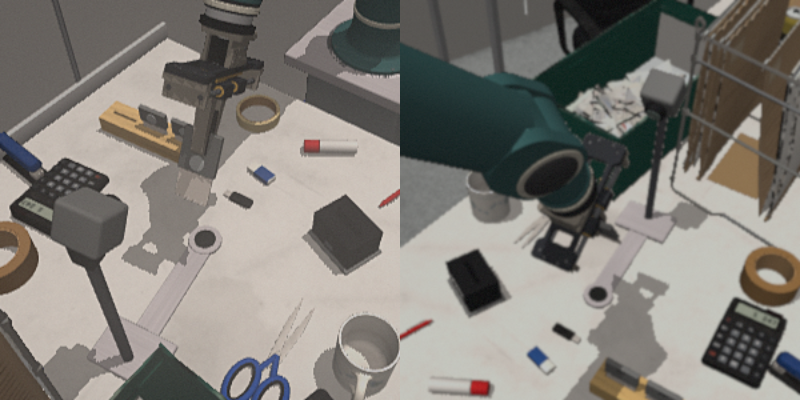

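The pictures show the badge held in front of the lens with its disc facing it and the card end down. The networks' badge origin agrees with the expected one within about 3 mm.

```bash
python3 -c "
from h import *
env.pause(.5); print(workorder.finish_job())"
```

```text
the job is handed in; nothing more can be done
None
```

The tall badge was fully home in the reader for over a second with about 6 N of contact. It was then drawn out, held motionless at the camera's view point and handed in at about 29 s, with the short badges, eraser and memory stick left in place.

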